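# Set the slicer's gauge plate to 20 mm, closing onto the mark to take up the slack

## Task

Set the bench slicer for 20 mm slices. Using its hand grip, first slide the gauge plate gently up against the blade guard to find zero by feel (a light, steady press of about 10 N for half a second, never a hard shove), then open it to at least 30 mm, and finally close it again until it stands 20 mm from the guard, so that the slack in the drive is left taken up in the closing direction. Let go of the grip and leave the pusher, bowl and mug undisturbed.

Things in the scene. Friction and masses are not known exactly. Their poses are not given: they have to be found in the camera images.
- slicer: White bench slicer, fixed to the bench; base 250 mm (x) by 380 mm (y), top 46 mm above the bench. Origin at the centre of the base on the bench. Its y axis is the sliding direction: +y is CLOSING (towards the cutter head), -y is OPENING. The hand grip is on its -x side, nearest the robot.
- cutter_head: White and steel cutter head standing on the slicer's base at its +y end, fixed, up to 184 mm above the bench; it was refitted after washing, so its place along the slide varies. Its axes are parallel to the slicer's; its origin lies at bench height in the plane of the blade guard's face.
- guard_face (a point): Centre of the blade guard's flat steel face (120 mm wide, 90 mm tall, rigid) that looks along -y to the gauge plate; 91 mm above the bench. Plate touching it is zero. A steady press on it of over 5 N for 0.3 s counts as touching, over 15 N is a hard shove; aim at about 10 N, which is some 3.3 N at the hand grip beyond the drag: the 1:3 gearing triples the push.
- plate_face (a point): Centre of the gauge plate's flat upright face (aluminium plate 130 mm wide in x, 80 mm tall, 12 mm thick) that looks along +y to the guard; 91 mm above the bench. The gap (slice thickness) is the distance along the slicer's y from here to guard_face. These readings are too coarse to tell touching.
- gauge_plate (a joint): Slide of the gauge plate on the base, in m, growing as it opens (towards the slicer's -y), travel -0.055 to 0.030. Its zero is not the touching point. The plate drags with about 5 N (some 1.7 N at the hand grip, plus about 1 N for the hand slide itself, nearly constant) and stays where it is left.
- grip_center (a point): Centre of the upright black hand grip, 108 mm above the bench: a block 16 mm thick along the slicer's y, 36 mm along its x, its top 130 mm above the bench, reaching down to 66 mm. It is free on both y sides (nothing above 85 mm within 70 mm of it along y, at its own x): take it from above with the fingers on its two y faces. It moves with the hand slide, along the slicer's y only.
- pusher: White plastic food pusher, 60 mm wide and 62 mm tall, standing on the slicer's base: leave it alone. Origin at its underside.
- bowl: Small steel bowl, 110 mm wide and 50 mm tall, on the bench near the slicer's front: leave it alone. Origin at its underside.
- jug: Steel mug, 76 mm wide and 90 mm tall, on the left of the bench: leave it alone. Origin at its underside.
- drive_slide (a joint): Hand slide with the grip, in m, growing towards closing (+y), travel -0.062 to 0.136; starts at 0. Through hidden gearing 3 mm of it move the drive fork 1 mm, and its force comes out threefold at the plate. The fork has 6 mm of slack on the plate's tongue, so at each reversal the hand slide first moves up to 18 mm alone (under 1 N of drag). It stays where it is left.
- fork_mid (a point): Middle between the two upright cheeks of the steel drive fork (each cheek 6 mm thick along y, 18 mm apart inside), 64 mm above the bench, between the hand slide and the plate.
- tongue (a point): Centre of the gauge plate's aluminium tongue, a block 12 mm wide along y that sits loosely between the fork's cheeks. Along the slicer's y, fork_mid lies from -3 mm (fork pulling the plate open) to +3 mm (fork pushing it closed) from here. Set rightly, the slack is left taken up in closing: fork_mid within 2 mm of +3 mm.

How it is judged:
On the way, in this order (a step that is already met when the one before it is completed fails the run):
1. the gauge plate bears on the blade guard with more than 5 N for 0.3 s (zero found) (contact force between gauge_plate and cutter_head above 5 N), for 0.3 s.
2. the gauge plate is opened to more than 28 mm from the guard (y of plate_face in the frame of cutter_head below -0.028 m), for 0.1 s.
At the end, for the whole second after the job is handed in: The gauge plate stands still 20 mm (within 2 mm) from the blade guard, the fork's slack is taken up in the closing direction (fork_mid more than 1 mm, of at most 3 mm, to the closing side of the tongue), and the grip is let go (y of plate_face in the frame of cutter_head between -0.022 and -0.018 m and y of fork_mid in the frame of tongue above 0.001 m and velocity of joint gauge_plate between -0.002 and 0.002 m/s and contact force between the fingers and drive_slide below 0.1 N); the robot touches nothing.
It fails at once if the gauge plate presses on the blade guard with more than 15 N (contact force between gauge_plate and cutter_head above 15 N).
It fails at once if the pusher, bowl or jug is moved by more than 20 mm (distance of any of pusher, bowl, jug from where it was at the start of the episode above 0.02 m).
It also fails if it takes over 58 s, if anything falls off the work surface, if the arm or the gripper's body presses on something with over 40 N, if the wrist force passes 120 N, or if a joint passes its speed limit or range.

## Robot

A 6-joint arm with a two-finger parallel gripper is mounted at the origin on the work surface. World frame = base frame: x ahead of the robot, y to its left, z up, the work surface at z = 0. Lengths are in m, angles in rad, forces in N, time in s.
With the tool pointing down it reaches from about 0.4 to 0.825 m from the base axis. Payload 7 kg.
Tool frame: the origin (TCP) lies at the very end of the fingers, on their centre line; the grasp point (between the pads) lies 19 mm behind it; y points along the fingers, x is the direction in which the jaws open and shut, and the axes are right-handed (so a half turn about y gives the same grasp; the last joint's range is limited). The gripper opens to 88 mm and grips with 3 to 60 N. Pads are 19 mm wide; open, the fingers measure 130 mm over their backs; the gripper's body (78 mm by 193 mm) begins 47 mm behind the grasp point.
Start: joints at [1.46, 0.359, 0.012, 0, -1.224, -0.288], TCP at [0.262, 0.622, 0.227] pointing down, gripper open.
Joint ranges: [-3.07, 3.07], [-1.43, 2.12], [-1.02, 1.25], [-3.03, 1.67], [-3.05, -0], [-3.03, 3.03]. Speed limits (rad/s): [2.39, 2.39, 3.01, 3.14, 3.14, 3.14].

## Interface

Orientations are given as a rotation vector (axis times angle).
In Python, from cell import ctrl, vision, workorder, finder gives the robot as it stands.
- The arm moves only by the shell command python3 -m pendant 'ROWS' [FORCE]. ROWS is JSON, a list of rows, each an object with "slide": the shift along the tool's x, y, z in mm, a list of three; "twist": the turn, a rotation vector about the tool's x, y, z in rad, a list of three; "hand": the finger opening in mm, from 0 to 87.6. In form: [{"slide": [tx, ty, tz], "twist": [ax, ay, az], "hand": hand}, ...]. A call has exactly 10 rows; each row shifts and turns the commanded pose from where the row before left it, along the tool's axes as they then stand; what a row does not reach is not made up. A row lasts 1/10 s, in which the tool goes at most 50 mm and 8.59 degrees, less where a joint would pass 70% of its speed; a pose out of reach is approached as far as the arm can. A call with a gripper value outside its range is refused whole. The fingers move at their own pace and stop on an object; FORCE is the grip in N (left out, the last holds). Time passes only in rows, so rows that do not move let the fingers close, or fill a call up. It gives the time, the measured TCP pose, the force and the opening at its end, in the units of the state.
- ctrl.get_obs(): the state, without advancing time (a new reading comes with each control period).
- vision.grab_frame(name): name is "scene" or "top"; returns a dict with "image" (400x640x3 uint8, blue, green, red), "depth" (400x640 float32, m along the optical axis (not along the pixel's ray), 0 where there is no reading), "fx", "fy", "cx", "cy" (pixels), "T" (4x4, takes a point from camera to world coordinates). Camera axes: x right, y down, z forward; pixel columns grow to the right and rows downward; lengths in m; the calibration is good to about 2 mm. A picture is of the moment at which its call begins.
- workorder.sign_off(): hands the job in, once; it reports no verdict.
Trained networks look in a picture, given as the dict that the camera call returned (one of the last four; its "shot" number tells which), for a name from the list of things; names that differ only in an ending like _2 or _b are one class to them, and where a whole thing is asked for, a point or a joint stands for the part that bears it (a point fixed in the world has none). Each returns a list of dicts, best first, with "confidence" (0 to 1); they miss things now and then, are a little off and sometimes report something else, mostly with a low value. They report only what shows in the picture. A call takes as long as a camera call.
- finder.look_for(picture, name): "point" ([column, row] in pixels, amid what is visible of it).
The state is a dict: "time": time; "joints": joint angles; "joint_velocities": joint speeds; "joint_torque": joint torques, N m; "eef_pos": TCP position; "orientation": TCP orientation; "wrist_force": force on the tool from outside, world axes, zero at the start; "ft_torque": the same for the moment, N m; "finger_gap": finger opening in m.
Only numpy, scipy, OpenCV 4.12 (cv2) and the standard library are available. Lean on these libraries where they do the work, as an engineer would, in place of code of your own. Each camera call takes 0.05 s, during which the arm holds its last target. There are 200 camera calls.

## Working session

There is one attempt and no reset: what is moved stays moved. The work goes in short steps, Python scripts to look and compute and a shell command to move; the robot and the scene stay as the last step left them, time stands still between calls to the robot, and variables do not carry over. Pictures are saved under pics/ and viewed, about 8 in all and at most 12, crops included, and the job is handed in when it is done.

```bash
ls; mkdir -p pics
cat > h.py <<'E'
import numpy as np, cv2
from scipy.spatial.transform import Rotation as R
from cell import ctrl, vision, workorder, finder
def pt(f,u,v,r=2):
    u=int(round(u));v=int(round(v))
    d=f["depth"][max(0,v-r):v+r+1,max(0,u-r):u+r+1]; d=d[d>0]
    z=np.median(d) if d.size else np.nan
    return (f["T"]@[ (u-f["cx"])/f["fx"]*z,(v-f["cy"])/f["fy"]*z,z,1])[:3]
def proj(f,p):
    q=np.linalg.inv(f["T"])@[*p,1]; return q[0]/q[2]*f["fx"]+f["cx"],q[1]/q[2]*f["fy"]+f["cy"]
def cloud(f):
    v,u=np.mgrid[:400,:640]; z=f["depth"]
    P=np.stack([(u-f["cx"])/f["fx"]*z,(v-f["cy"])/f["fy"]*z,z,np.ones_like(z)],-1)@f["T"].T
    P=P[...,:3]; P[z<=0]=np.nan; return P
E
python3 - <<'E'
from h import *
o=ctrl.get_obs(); print({k:np.round(o[k],3) for k in o}); print(R.from_rotvec(o["orientation"]).as_matrix().round(3))
for n in ("scene","top"):
    f=vision.grab_frame(n); cv2.imwrite(f"pics/{n}0.png",f["image"]); print(n,f["T"].round(3).tolist(),f["fx"])
    for k in ("slicer","cutter_head","guard_face","plate_face","grip_center","fork_mid","tongue","pusher","bowl","jug","gauge_plate","drive_slide"):
        r=finder.look_for(f,k)[:2]
        for a in r: print(k,np.round(a["point"],1),round(a["confidence"],2),pt(f,*a["point"]).round(4))
E
```

```text
pics
{'time': np.float64(0.0), 'joints': array([ 1.46 ,  0.359,  0.011, -0.   , -1.224, -0.288]), 'joint_velocities': array([-0.   , -0.001, -0.001,  0.001,  0.001, -0.   ]), 'joint_torque': array([ 1.0000e-03, -5.8271e+01,  2.9306e+01,  6.9980e+00,  7.0000e-03,
       -0.0000e+00]), 'eef_pos': array([0.262, 0.622, 0.226]), 'orientation': array([-0.995,  1.496, -1.498]), 'wrist_force': array([-0.043,  0.523,  0.5  ]), 'ft_torque': array([0.005, 0.012, 0.014]), 'finger_gap': np.float64(0.088)}
[[-0.388 -0.001  0.921]
 [-0.921 -0.002 -0.388]
 [ 0.002 -1.     0.   ]]
scene [[0.396, 0.522, -0.755, 1.401], [0.918, -0.24, 0.316, -0.214], [-0.017, -0.818, -0.574, 0.721], [0.0, 0.0, 0.0, 1.0]] 455.7984569836406
slicer [257.9 261.8] 0.75 [ 0.7033 -0.0495  0.0816]
slicer [230.5 269.8] 0.55 [ 0.6642 -0.1031  0.0464]
cutter_head [306.2 243.3] 0.66 [0.7474 0.0416 0.1347]
cutter_head [190.3 283.5] 0.51 [ 0.6992 -0.191   0.0724]
guard_face [307.5 244.9] 0.64 [0.755  0.0428 0.1349]
plate_face [256.8 264.6] 0.55 [ 0.7032 -0.0523  0.0741]
plate_face [306.2 242.2] 0.4 [0.7453 0.0425 0.1354]
grip_center
[... 745 characters left out ...]
  0.1577]
plate_face [400.6 150.2] 0.73 [ 0.688  -0.0554  0.0697]
plate_face [457.8 152. ] 0.29 [ 0.6781 -0.1782  0.0818]
grip_center [416.1 218.1] 0.76 [ 0.5268 -0.0689  0.1271]
fork_mid [401.4 151.5] 0.48 [ 0.6857 -0.0567  0.0617]
fork_mid [400.8 197.5] 0.46 [ 0.5791 -0.0509  0.0692]
tongue [400.  152.6] 0.85 [ 0.6837 -0.0546  0.0605]
pusher [459.  151.1] 0.79 [ 0.6746 -0.1741  0.1013]
bowl [323.2 257.7] 0.7 [0.4531 0.1218 0.0026]
bowl [400.3 152.2] 0.67 [ 0.6858 -0.0545  0.0614]
jug [176.3 251.2] 0.73 [0.473  0.4613 0.0029]
gauge_plate [399.7 152.5] 0.61 [ 0.6858 -0.0545  0.0614]
drive_slide [412.5 223.6] 0.86 [ 0.519  -0.068   0.0897]
drive_slide [353.6 140.3] 0.71 [0.6826 0.0561 0.1615]
```

Run:
```python
from h import *
a=cv2.imread("pics/scene0.png")[140:330,130:430]; b=cv2.imread("pics/top0.png")[90:290,270:520]
a=cv2.resize(a,(800,int(800*190/300)),interpolation=cv2.INTER_CUBIC);cv2.imwrite("pics/a.png",a)
b=cv2.resize(b,(750,600),interpolation=cv2.INTER_CUBIC);cv2.imwrite("pics/b.png",b)
# clouds
for n in ("scene","top"):
    f=vision.grab_frame(n);P=cloud(f);np.save(n+"0.npy",P)
    m=(abs(P[...,0]-.535)<.05)&(abs(P[...,1]+.07)<.06)&(abs(P[...,2]-.130)<.006)
    Q=P[m];print(n,"grip top",len(Q))
    if len(Q)>8: print(Q.mean(0).round(4),cv2.minAreaRect(Q[:,:2].astype(np.float32)*1000),np.ptp(Q,0))
    # slicer base top edges
    m=(abs(P[...,2]-.046)<.004)&(P[...,0]>.4)&(P[...,0]<.95)&(abs(P[...,1])<.35)
    Q=P[m];print("base",len(Q),cv2.minAreaRect(Q[:,:2].astype(np.float32)*1000))
```

```text
scene grip top 73
[ 0.5398 -0.078   0.1293] ((537.2547607421875, -77.4705810546875), (15.307692527770996, 33.325626373291016), 85.50880432128906) [0.033082   0.01696025 0.00883995]
base 8180 ((663.479248046875, 37.852935791015625), (665.75732421875, 538.4110717773438), 84.19182586669922)
top grip top 135
[ 0.5318 -0.076   0.128 ] ((531.9617919921875, -76.43321990966797), (14.809967041015625, 35.55546951293945), 87.242919921875) [0.03557167 0.01553306 0.00745178]
base 13629 ((728.310302734375, -31.2926025390625), (549.8079833984375, 679.326416015625), 15.616095542907715)
```

View pics/a.png

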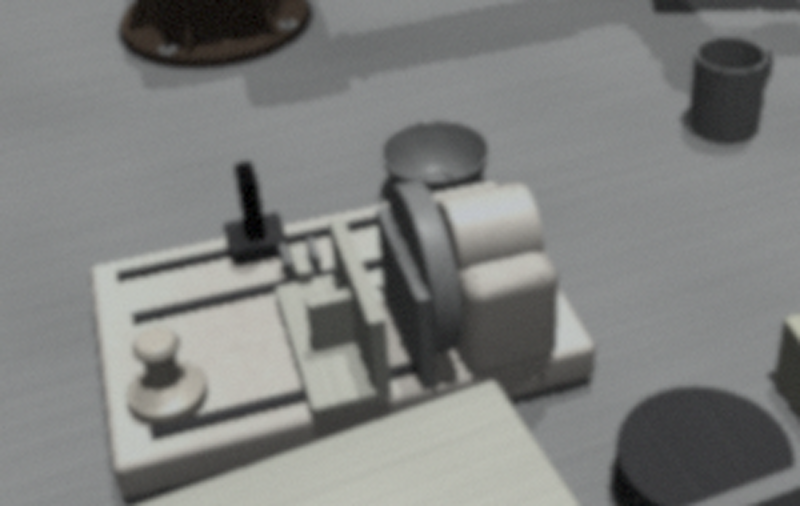

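View pics/b.png

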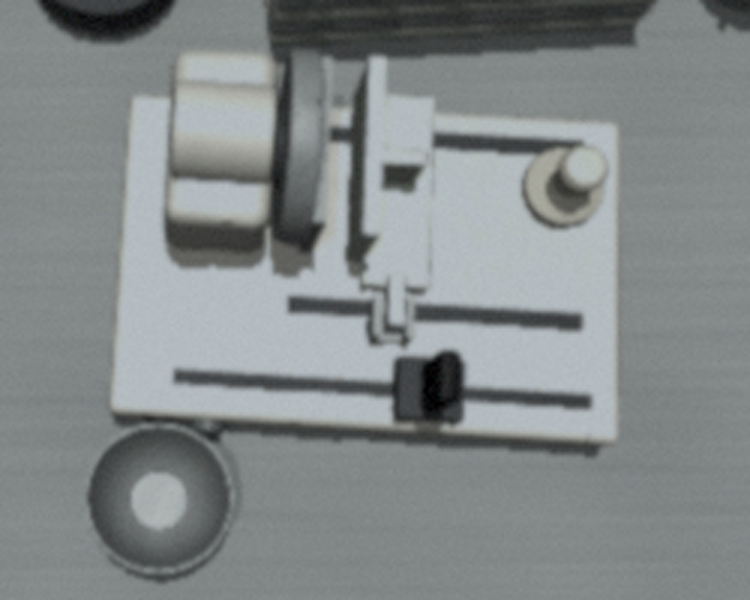

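The scene view shows the slicer with the grip at about crop (250,195), the plate at (360,310) and the guard at (420,300). The top view puts the grip at (443,380) with slots running about 3.7° off world y, the guard face at column 325 and the plate face at column 370. Next I'll measure the yaw and the gap.

Run:
```python
from h import *
f=vision.grab_frame("top")
def ray(cx,cy,z):
    u=cx/3+270-.33;v=cy/3+90-.33
    d=f["T"][:3,:3]@[(u-f["cx"])/f["fx"],(v-f["cy"])/f["fy"],1]; o=f["T"][:3,3]
    return (o+d*(z-o[2])/d[2])
for n,c in dict(TL=(133,97),TR=(617,123),BR=(615,438),BL=(112,410),s1=(175,375),s2=(590,402),t1=(289,304),t2=(581,322)).items(): print(n,ray(*c,.046).round(4))
for a,b in (((133,97),(617,123)),((112,410),(615,438)),((175,375),(590,402)),((289,304),(581,322)),((617,123),(615,438)),((133,97),(112,410))):
    d=ray(*a,.046)-ray(*b,.046); print(np.linalg.norm(d).round(4),np.degrees(np.arctan2(d[1],d[0])).round(2))
print("plate top edge",ray(387,57,.131),ray(380,235,.131)); 
# cloud: tops
yaw=np.radians(-3.7); ax=np.array([np.cos(yaw),np.sin(yaw)]); ay=np.array([-np.sin(yaw),np.cos(yaw)])
c=np.mean([ray(*q,.046)[:2] for q in ((133,97),(617,123),(615,438),(112,410))],0); print("c",c)
for n in("scene","top"):
    P=np.load(n+"0.npy"); s=(P[...,:2]-c); X=s@ax;Y=s@ay;Z=P[...,2]
    for nm,zl in(("plate z>.1",(.1,.128)),("top .128-.14",(.128,.14))):
        m=(abs(X)<.045)&(Z>zl[0])&(Z<zl[1])&(abs(Y)<.19); h,e=np.histogram(Y[m],np.arange(-.06,.12,.004)); print(n,nm,list(zip((e[:-1]*1000).round().astype(int).tolist(),h.tolist())))
    m=(Z>.1)&(Z<.136)&(X<-.05)&(X>-.13); print("grip",len(Y[m]),np.percentile(X[m],[2,98]),np.percentile(Y[m],[2,98]))
```

```text
TL [0.765 0.139 0.046]
TR [ 0.739  -0.2332  0.046 ]
BR [ 0.4966 -0.2144  0.046 ]
BL [0.5217 0.1566 0.046 ]
s1 [0.5474 0.1095 0.046 ]
s2 [ 0.5235 -0.1978  0.046 ]
t1 [0.6003 0.023  0.046 ]
t2 [ 0.5838 -0.1952  0.046 ]
0.373 86.01
0.3718 86.12
0.3082 85.55
0.2188 85.69
0.2432 -4.43
0.2439 -4.14
plate top edge [ 0.76042463 -0.04256456  0.131     ] [ 0.63106901 -0.03238109  0.131     ]
c [ 0.63057622 -0.03801795]
scene plate z>.1 [(-60, 0), (-56, 0), (-52, 0), (-48, 0), (-44, 0), (-40, 0), (-36, 0), (-32, 0), (-28, 0), (-24, 0), (-20, 0), (-16, 0), (-12, 0), (-8, 0), (-4, 0), (0, 1), (4, 32), (8, 0), (12, 0), (16, 0), (20, 0), (24, 0), (28, 0), (32, 0), (36, 0), (40, 40), (44, 0), (48, 0), (52, 0), (56, 0), (60, 0), (64, 0), (68, 0), (72, 0), (76, 0), (80, 0), (84, 0), (88, 0), (92, 0), (96, 0), (100, 0), (104, 0), (108, 0), (112, 0)]
scene top .128-.14 [(-60, 0), (-56, 0), (-52, 0), (-48, 0), (-44, 0), (-40, 0), (-36, 0), (-32, 0), (-28, 0), (-24, 0), (-20, 0), (-16, 0), (-12, 0), (-8, 0), (-4, 0), (0, 0), (4, 25), (8, 26), (12, 20), (16, 5), (20, 0), (24, 0), (28, 0), (32, 0), (36, 0),
[... 473 characters left out ...]
, (32, 0), (36, 0), (40, 1), (44, 7), (48, 7), (52, 4), (56, 5), (60, 6), (64, 6), (68, 5), (72, 27), (76, 8), (80, 19), (84, 8), (88, 6), (92, 9), (96, 8), (100, 9), (104, 9), (108, 9), (112, 7)]
top top .128-.14 [(-60, 0), (-56, 0), (-52, 0), (-48, 0), (-44, 0), (-40, 0), (-36, 0), (-32, 0), (-28, 0), (-24, 0), (-20, 0), (-16, 0), (-12, 0), (-8, 0), (-4, 0), (0, 0), (4, 25), (8, 40), (12, 37), (16, 9), (20, 0), (24, 0), (28, 0), (32, 0), (36, 0), (40, 9), (44, 39), (48, 24), (52, 4), (56, 7), (60, 6), (64, 6), (68, 7), (72, 14), (76, 8), (80, 10), (84, 26), (88, 27), (92, 29), (96, 31), (100, 27), (104, 29), (108, 29), (112, 31)]
grip 341 [-0.11343228 -0.05123243] [-0.49608071 -0.03674384]
```

```bash
python3 -m pendant '[{"slide":[0,0,0],"twist":[0,-0.112,0],"hand":60},{"slide":[0,0,0],"twist":[0,-0.112,0],"hand":60},{"slide":[0,0,0],"twist":[0,-0.112,0],"hand":60},{"slide":[40,0,15],"twist":[0,0,0],"hand":60},{"slide":[40,0,15],"twist":[0,0,0],"hand":60},{"slide":[40,0,15],"twist":[0,0,0],"hand":60},{"slide":[40,0,15],"twist":[0,0,0],"hand":60},{"slide":[40,0,15],"twist":[0,0,0],"hand":60},{"slide":[40,0,15],"twist":[0,0,0],"hand":60},{"slide":[40,0,15],"twist":[0,0,0],"hand":60}]' 20
```

```text
time: 2.45
eef_pos: [0.3496, 0.3343, 0.2268]
orientation: [-1.178, 1.255, -1.255]
wrist_force: [-0.0, 0.5, -0.2]
finger_gap: 0.06
```

```bash
cat > st.py <<'E'
from h import *
import sys
o=ctrl.get_obs(); M=R.from_rotvec(o["orientation"]).as_matrix(); p=np.array(o["eef_pos"])
print(o["time"],p.round(4),"heading",np.degrees(np.arctan2(M[1,0],M[0,0])).round(2),"ydir",M[:,1].round(4))
if len(sys.argv)>3: print("tool delta mm",(1000*M.T@(np.array(list(map(float,sys.argv[1:4])))-p)).round(1))
ay=np.array([np.sin(np.radians(4.15)),np.cos(np.radians(4.15)),0])
print("along slide mm",(1000*p@ay).round(2),"F along",(np.array(o["wrist_force"])@ay).round(2),"F",np.round(o["wrist_force"],2),"gap",o["finger_gap"],"j",np.round(o["joints"],2))
E
python3 st.py 0.534 -0.077 0.16
```

```text
2.45 [0.3496 0.3343 0.2268] heading -93.57 ydir [ 4.e-04  6.e-04 -1.e+00]
tool delta mm [399.1  66.6 209.7]
along slide mm 358.75 F along 0.47 F [-0.03  0.47 -0.21] gap 0.06003831053193625 j [ 1.17  0.04 -0.4   0.   -1.14  0.34]
```

```bash
python3 -m pendant '[{"slide":[40,0,21],"twist":[0,-0.010,0],"hand":50},{"slide":[40,0,21],"twist":[0,0,0],"hand":50},{"slide":[40,7,21],"twist":[0,0,0],"hand":50},{"slide":[40,7,21],"twist":[0,0,0],"hand":50},{"slide":[40,7,21],"twist":[0,0,0],"hand":50},{"slide":[40,9,21],"twist":[0,0,0],"hand":50},{"slide":[40,9,21],"twist":[0,0,0],"hand":50},{"slide":[40,9,21],"twist":[0,0,0],"hand":50},{"slide":[39,9,21],"twist":[0,0,0],"hand":50},{"slide":[36,9,18],"twist":[0,0,0],"hand":50}]' 20; python3 st.py 0.534 -0.077 0.092
python3 - <<'E'
from h import *
f=vision.grab_frame("scene"); cv2.imwrite("pics/c.png",cv2.resize(f["image"][100:300,130:430],(800,533),interpolation=cv2.INTER_CUBIC))
E
```

```text
time: 3.45
eef_pos: [0.5356, -0.0716, 0.1605]
orientation: [-1.183, 1.248, -1.249]
wrist_force: [-0.3, 0.4, 1.0]
finger_gap: 0.05
3.45 [ 0.5356 -0.0716  0.1605] heading -93.04 ydir [ 8.e-04 -0.e+00 -1.e+00]
tool delta mm [ 5.4 68.5 -1.4]
along slide mm -32.69 F along 0.4 F [-0.25  0.42  1.05] gap 0.05001493988533862 j [ 0.23  0.19 -0.38  0.   -1.    1.29]
```

View pics/c.png

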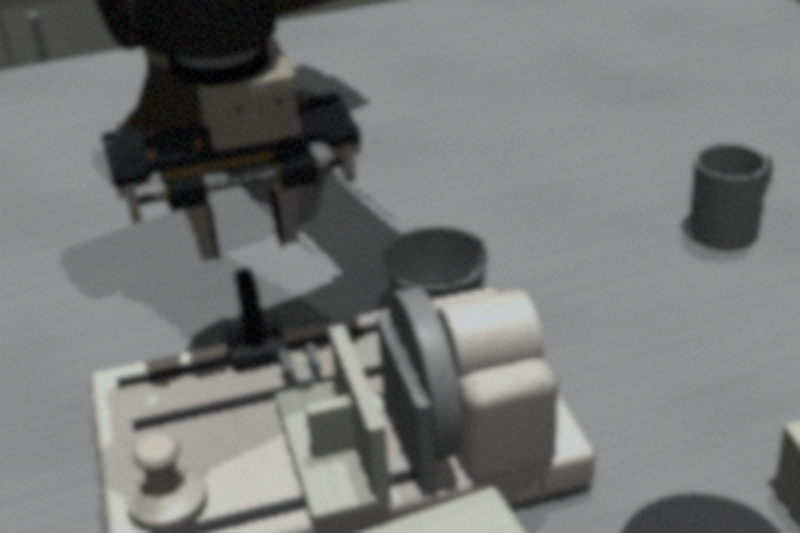

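The gripper is over the grip, with fingertips at about (208,250) and (288,238) either side of its top at (245,275). Next I descend and close.

```bash
python3 -m pendant '[{"slide":[3,0,-1],"twist":[0,0.019,0],"hand":50},{"slide":[2.4,13.5,0],"twist":[0,0,0],"hand":50},{"slide":[0,15,0],"twist":[0,0,0],"hand":50},{"slide":[0,15,0],"twist":[0,0,0],"hand":50},{"slide":[0,15,0],"twist":[0,0,0],"hand":50},{"slide":[0,10,0],"twist":[0,0,0],"hand":50},{"slide":[0,0,0],"twist":[0,0,0],"hand":10},{"slide":[0,0,0],"twist":[0,0,0],"hand":10},{"slide":[0,0,0],"twist":[0,0,0],"hand":10},{"slide":[0,0,0],"twist":[0,0,0],"hand":10}]' 20; python3 st.py 0.534 -0.077 0.092
```

```text
time: 4.5
eef_pos: [0.534, -0.0748, 0.0929]
orientation: [-1.173, 1.261, -1.262]
wrist_force: [-0.2, -0.5, -0.4]
finger_gap: 0.0234
4.5 [ 0.534  -0.0748  0.0929] heading -94.11 ydir [ 1.4e-03  2.0e-04 -1.0e+00]
tool delta mm [2.2 0.9 0.2]
along slide mm -35.93 F along -0.55 F [-0.23 -0.53 -0.39] gap 0.02344545816238559 j [ 0.22  0.26 -0.46  0.   -0.84  1.27]
```

```bash
python3 -m pendant '[{"slide":[0,0,0],"twist":[0,0,0],"hand":10},{"slide":[0,0,0],"twist":[0,0,0],"hand":10},{"slide":[0,0,0],"twist":[0,0,0],"hand":10},{"slide":[-3,0,0],"twist":[0,0,0],"hand":10},{"slide":[-4,0,0],"twist":[0,0,0],"hand":10},{"slide":[-4,0,0],"twist":[0,0,0],"hand":10},{"slide":[-4,0,0],"twist":[0,0,0],"hand":10},{"slide":[-4,0,0],"twist":[0,0,0],"hand":10},{"slide":[-4,0,0],"twist":[0,0,0],"hand":10},{"slide":[-4,0,0],"twist":[0,0,0],"hand":10}]' 20; python3 st.py;python3 -m pendant '[{"slide":[-4,0,0],"twist":[0,0,0],"hand":10},{"slide":[-4,0,0],"twist":[0,0,0],"hand":10},{"slide":[-4,0,0],"twist":[0,0,0],"hand":10},{"slide":[-2,0,0],"twist":[0,0,0],"hand":10},{"slide":[-2,0,0],"twist":[0,0,0],"hand":10},{"slide":[-2,0,0],"twist":[0,0,0],"hand":10},{"slide":[-2,0,0],"twist":[0,0,0],"hand":10},{"slide":[-2,0,0],"twist":[0,0,0],"hand":10},{"slide":[-2,0,0],"twist":[0,0,0],"hand":10},{"slide":[-2,0,0],"twist":[0,0,0],"hand":10}]' 20; python3 st.py
python3 - <<'E'
from h import *
f=vision.grab_frame("top"); cv2.imwrite("pics/d.png",cv2.resize(f["image"][90:290,270:520],(750,600),interpolation=cv2.INTER_CUBIC))
np.save("t1.npy",cloud(f))
E
```

```text
time: 5.5
eef_pos: [0.5358, -0.0482, 0.0927]
orientation: [-1.174, 1.261, -1.263]
wrist_force: [-1.1, -3.1, 5.9]
finger_gap: 0.0165
5.5 [ 0.5358 -0.0482  0.0927] heading -94.11 ydir [ 8.e-04 -5.e-04 -1.e+00]
along slide mm -9.34 F along -3.2 F [-1.05 -3.13  5.88] gap 0.016489663264835756 j [ 0.28  0.26 -0.47  0.   -0.84  1.22]
time: 6.5
eef_pos: [0.5377, -0.0223, 0.0926]
orientation: [-1.174, 1.261, -1.263]
wrist_force: [-1.4, -1.2, 5.4]
finger_gap: 0.016
6.5 [ 0.5377 -0.0223  0.0926] heading -94.11 ydir [ 9.e-04 -4.e-04 -1.e+00]
along slide mm 16.63 F along -1.29 F [-1.41 -1.19  5.36] gap 0.01601396079123558 j [ 0.32  0.26 -0.47  0.   -0.84  1.18]
```

View pics/d.png

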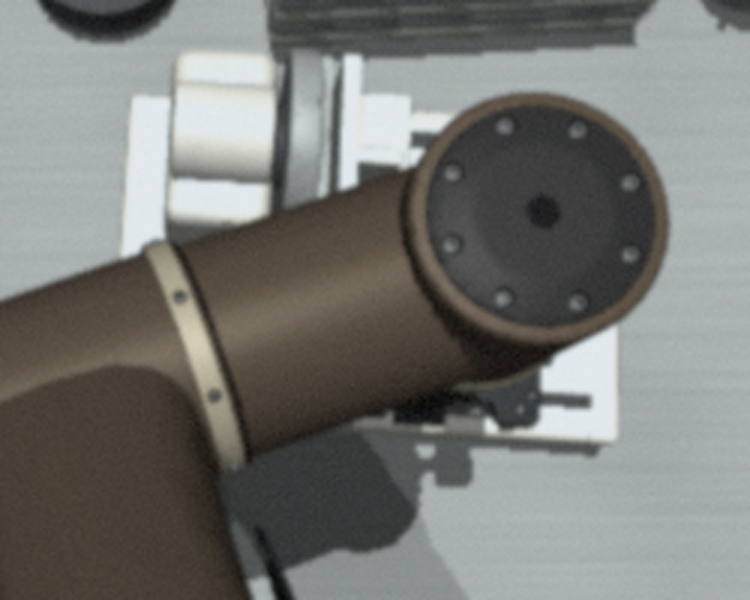

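The plate edge has moved from column 387 to about 361, and the guard is at about 335. So the slack was nearly taken up at the start, and a few mm of gap remain. I'll measure it numerically.

Run:
```python
from h import *
yaw=np.radians(-4.15); ax=np.array([np.cos(yaw),np.sin(yaw)]); ay=np.array([-np.sin(yaw),np.cos(yaw)])
def an(P,tag,xl):
    s=P[...,:2]; X=s@ax;Y=s@ay;Z=P[...,2]
    m=(X>xl[0])&(X<xl[1])&(abs(Z-.131)<.0035)&(abs(Y)<.2); h,e=np.histogram(Y[m]*1000,np.arange(-20,80,2)); print(tag,[(int(a),int(b)) for a,b in zip(e,h) if b])
an(np.load("top0.npy"),"t0",(.68,.75)); an(np.load("t1.npy"),"t1",(.68,.75)); an(np.load("scene0.npy"),"s0",(.63,.75))
for i in range(3):
    f=vision.grab_frame("scene"); an(cloud(f),"s1",(.63,.75)); o=ctrl.get_obs(); print(np.round(o["wrist_force"],2),1000*np.array(o["eef_pos"])[:2]@ay)
```

```text
t0 [(12, 22), (14, 25), (16, 28), (18, 31), (20, 24), (22, 30), (24, 13), (50, 2), (52, 6), (54, 7)]
t1 [(30, 25), (32, 25), (34, 27), (36, 29), (38, 23), (40, 27), (42, 7), (50, 7), (52, 3), (54, 11), (56, 1)]
s0 [(12, 42), (14, 36), (16, 35), (18, 36), (20, 32), (22, 34), (24, 8), (48, 1), (50, 27)]
s1 [(28, 13), (30, 40), (32, 35), (34, 33), (36, 35), (38, 34), (40, 33), (48, 3), (50, 27)]
[-0.61 -1.56  5.51] 16.89366500087572
s1 [(28, 11), (30, 40), (32, 35), (34, 32), (36, 39), (38, 30), (40, 37), (48, 3), (50, 29)]
[-0.08 -0.84  4.32] 16.89870281503773
s1 [(28, 15), (30, 38), (32, 36), (34, 32), (36, 37), (38, 33), (40, 32), (42, 1), (48, 2), (50, 28)]
[-0.26 -0.42  5.23] 16.892632638163953
```

```bash
python3 -m pendant '[{"slide":[0,-0.4,0],"twist":[0,0,0],"hand":10},{"slide":[-2,0,0],"twist":[0,0,0],"hand":10},{"slide":[-2,0,0],"twist":[0,0,0],"hand":10},{"slide":[-2,0,0],"twist":[0,0,0],"hand":10},{"slide":[-2,0,0],"twist":[0,0,0],"hand":10},{"slide":[-2,0,0],"twist":[0,0,0],"hand":10},{"slide":[-2,0,0],"twist":[0,0,0],"hand":10},{"slide":[-1,0,0],"twist":[0,0,0],"hand":10},{"slide":[-1,0,0],"twist":[0,0,0],"hand":10},{"slide":[-1,0,0],"twist":[0,0,0],"hand":10}]' 5; python3 st.py
python3 - <<'E'
from h import *
f=vision.grab_frame("scene");P=cloud(f)
yaw=np.radians(-4.15); ax=np.array([np.cos(yaw),np.sin(yaw)]); ay=np.array([-np.sin(yaw),np.cos(yaw)])
X=P[...,:2]@ax;Y=P[...,:2]@ay;m=(X>.63)&(X<.75)&(abs(P[...,2]-.131)<.0035)&(abs(Y)<.2);h,e=np.histogram(Y[m]*1000,np.arange(-20,80,1));print([(int(a),int(b)) for a,b in zip(e,h) if b])
E
python3 st.py
```

```text
time: 7.7
eef_pos: [0.5388, -0.0069, 0.0927]
orientation: [-1.174, 1.261, -1.262]
wrist_force: [4.2, -1.8, 2.9]
finger_gap: 0.0158
7.7 [ 0.5388 -0.0069  0.0927] heading -94.1 ydir [ 9.e-04  1.e-04 -1.e+00]
along slide mm 32.1 F along -1.52 F [ 4.25 -1.83  2.91] gap 0.01576681882931421 j [ 0.35  0.26 -0.46  0.   -0.84  1.15]
[(34, 9), (35, 25), (36, 16), (37, 17), (38, 17), (39, 19), (40, 16), (41, 20), (42, 15), (43, 15), (44, 20), (45, 19), (46, 14), (47, 1), (49, 1), (50, 26), (51, 3), (56, 1)]
7.75 [ 0.5388 -0.0068  0.0927] heading -94.1 ydir [ 9.e-04  2.e-04 -1.e+00]
along slide mm 32.22 F along -1.51 F [ 4.64 -1.85  2.26] gap 0.015867887474373045 j [ 0.35  0.26 -0.46  0.   -0.84  1.15]
```

```bash
python3 -m pendant '[{"slide":[0,-0.3,0.4],"twist":[0,0,0],"hand":10},{"slide":[-1,0,0],"twist":[0,0,0],"hand":10},{"slide":[-0.5,0,0],"twist":[0,0,0],"hand":10},{"slide":[-0.5,0,0],"twist":[0,0,0],"hand":10},{"slide":[-0.5,0,0],"twist":[0,0,0],"hand":10},{"slide":[-0.5,0,0],"twist":[0,0,0],"hand":10},{"slide":[-0.5,0,0],"twist":[0,0,0],"hand":10},{"slide":[-0.5,0,0],"twist":[0,0,0],"hand":10},{"slide":[-0.5,0,0],"twist":[0,0,0],"hand":10},{"slide":[-0.5,0,0],"twist":[0,0,0],"hand":10}]' 5; python3 st.py
```

```text
time: 8.75
eef_pos: [0.5392, -0.0022, 0.0927]
orientation: [-1.174, 1.262, -1.262]
wrist_force: [4.0, -2.4, 0.2]
finger_gap: 0.0162
8.75 [ 0.5392 -0.0022  0.0927] heading -94.12 ydir [ 1.e-04 -1.e-04 -1.e+00]
along slide mm 36.8 F along -2.12 F [ 4.02 -2.42  0.19] gap 0.016154595743568593 j [ 0.36  0.27 -0.46  0.   -0.84  1.14]
```

```bash
python3 -m pendant '[{"slide":[-0.1,0,0.6],"twist":[0,0,0],"hand":10},{"slide":[-0.2,0,0],"twist":[0,0,0],"hand":10},{"slide":[-0.2,0,0],"twist":[0,0,0],"hand":10},{"slide":[-0.2,0,0],"twist":[0,0,0],"hand":10},{"slide":[-0.2,0,0],"twist":[0,0,0],"hand":10},{"slide":[-0.2,0,0],"twist":[0,0,0],"hand":10},{"slide":[-0.1,0,0],"twist":[0,0,0],"hand":10},{"slide":[-0.1,0,0],"twist":[0,0,0],"hand":10},{"slide":[-0.1,0,0],"twist":[0,0,0],"hand":10},{"slide":[-0.1,0,0],"twist":[0,0,0],"hand":10}]' 5; python3 st.py
```

```text
time: 9.75
eef_pos: [0.5393, -0.0008, 0.0926]
orientation: [-1.175, 1.263, -1.262]
wrist_force: [-1.6, -2.3, 4.6]
finger_gap: 0.0155
9.75 [ 0.5393 -0.0008  0.0926] heading -94.12 ydir [-1.e-03 -2.e-04 -1.e+00]
along slide mm 38.21 F along -2.39 F [-1.6  -2.28  4.6 ] gap 0.01554650990593648 j [ 0.36  0.27 -0.46 -0.   -0.84  1.14]
```

```bash
python3 -m pendant '[{"slide":[-0.1,0,-0.1],"twist":[0,0,0],"hand":10},{"slide":[-0.1,-0.1,0],"twist":[0,0,0],"hand":10},{"slide":[-0.1,-0.1,0],"twist":[0,0,0],"hand":10},{"slide":[-0.1,0,0],"twist":[0,0,0],"hand":10},{"slide":[-0.1,0,0],"twist":[0,0,0],"hand":10},{"slide":[-0.1,0,0],"twist":[0,0,0],"hand":10},{"slide":[-0.1,0,0],"twist":[0,0,0],"hand":10},{"slide":[-0.1,0,0],"twist":[0,0,0],"hand":10},{"slide":[0,0,0],"twist":[0,0,0],"hand":10},{"slide":[0,0,0],"twist":[0,0,0],"hand":10}]' 5; python3 st.py
```

```text
time: 10.75
eef_pos: [0.5394, 0.0001, 0.0927]
orientation: [-1.175, 1.263, -1.262]
wrist_force: [-3.1, -2.6, -0.9]
finger_gap: 0.0162
10.75 [5.394e-01 1.000e-04 9.270e-02] heading -94.12 ydir [-8.e-04 -1.e-04 -1.e+00]
along slide mm 39.1 F along -2.81 F [-3.07 -2.6  -0.87] gap 0.01624573328601836 j [ 0.36  0.27 -0.46 -0.   -0.84  1.14]
```

```bash
python3 -m pendant '[{"slide":[-0.1,0,-0.2],"twist":[0,0,0],"hand":10},{"slide":[-0.1,0,0],"twist":[0,0,0],"hand":10},{"slide":[-0.1,0,0],"twist":[0,0,0],"hand":10},{"slide":[-0.1,0,0],"twist":[0,0,0],"hand":10},{"slide":[-0.1,0,0],"twist":[0,0,0],"hand":10},{"slide":[-0.1,0,0],"twist":[0,0,0],"hand":10},{"slide":[-0.1,0,0],"twist":[0,0,0],"hand":10},{"slide":[0,0,0],"twist":[0,0,0],"hand":10},{"slide":[0,0,0],"twist":[0,0,0],"hand":10},{"slide":[0,0,0],"twist":[0,0,0],"hand":10}]' 5; python3 st.py
```

```text
time: 11.75
eef_pos: [0.5395, 0.0008, 0.0928]
orientation: [-1.175, 1.262, -1.262]
wrist_force: [0.3, -2.4, -8.0]
finger_gap: 0.0161
11.75 [0.5395 0.0008 0.0928] heading -94.12 ydir [-4.e-04  0.e+00 -1.e+00]
along slide mm 39.86 F along -2.39 F [ 0.27 -2.42 -8.02] gap 0.016128905396073666 j [ 0.36  0.27 -0.46 -0.   -0.84  1.13]
```

```bash
python3 -m pendant '[{"slide":[-0.1,0.2,0],"twist":[0,0,0],"hand":10},{"slide":[-0.1,0,0],"twist":[0,0,0],"hand":10},{"slide":[-0.1,0,0],"twist":[0,0,0],"hand":10},{"slide":[-0.1,0,0],"twist":[0,0,0],"hand":10},{"slide":[-0.1,0,0],"twist":[0,0,0],"hand":10},{"slide":[-0.1,0,0],"twist":[0,0,0],"hand":10},{"slide":[-0.1,0,0],"twist":[0,0,0],"hand":10},{"slide":[0,0,0],"twist":[0,0,0],"hand":10},{"slide":[0,0,0],"twist":[0,0,0],"hand":10},{"slide":[0,0,0],"twist":[0,0,0],"hand":10}]' 5; python3 st.py
```

```text
time: 12.75
eef_pos: [0.5395, 0.0015, 0.0927]
orientation: [-1.175, 1.262, -1.262]
wrist_force: [-2.8, -2.7, -5.5]
finger_gap: 0.016
12.75 [0.5395 0.0015 0.0927] heading -94.11 ydir [-3.e-04 -0.e+00 -1.e+00]
along slide mm 40.55 F along -2.9 F [-2.78 -2.7  -5.53] gap 0.01602399806921623 j [ 0.37  0.27 -0.46 -0.   -0.84  1.13]
```

```bash
python3 -m pendant '[{"slide":[-0.1,0.1,0],"twist":[0,0,0],"hand":10},{"slide":[-0.1,0,0],"twist":[0,0,0],"hand":10},{"slide":[-0.1,0,0],"twist":[0,0,0],"hand":10},{"slide":[-0.1,0,0],"twist":[0,0,0],"hand":10},{"slide":[-0.1,0,0],"twist":[0,0,0],"hand":10},{"slide":[-0.1,0,0],"twist":[0,0,0],"hand":10},{"slide":[-0.1,0,0],"twist":[0,0,0],"hand":10},{"slide":[0,0,0],"twist":[0,0,0],"hand":10},{"slide":[0,0,0],"twist":[0,0,0],"hand":10},{"slide":[0,0,0],"twist":[0,0,0],"hand":10}]' 5; python3 st.py
```

```text
time: 13.75
eef_pos: [0.5396, 0.0022, 0.0927]
orientation: [-1.175, 1.262, -1.262]
wrist_force: [-4.5, -2.1, -1.9]
finger_gap: 0.0161
13.75 [0.5396 0.0022 0.0927] heading -94.11 ydir [-2.e-04 -0.e+00 -1.e+00]
along slide mm 41.25 F along -2.41 F [-4.53 -2.08 -1.85] gap 0.01613121486376132 j [ 0.37  0.27 -0.46 -0.   -0.84  1.13]
```

```bash
python3 -m pendant '[{"slide":[-0.1,0,-0.1],"twist":[0,0,0],"hand":10},{"slide":[-0.1,0,0],"twist":[0,0,0],"hand":10},{"slide":[-0.1,0,0],"twist":[0,0,0],"hand":10},{"slide":[-0.1,0,0],"twist":[0,0,0],"hand":10},{"slide":[-0.1,0,0],"twist":[0,0,0],"hand":10},{"slide":[-0.1,0,0],"twist":[0,0,0],"hand":10},{"slide":[-0.1,0,0],"twist":[0,0,0],"hand":10},{"slide":[0,0,0],"twist":[0,0,0],"hand":10},{"slide":[0,0,0],"twist":[0,0,0],"hand":10},{"slide":[0,0,0],"twist":[0,0,0],"hand":10}]' 5; python3 st.py
python3 - <<'E'
from h import *
f=vision.grab_frame("scene");P=cloud(f)
yaw=np.radians(-4.15); ax=np.array([np.cos(yaw),np.sin(yaw)]); ay=np.array([-np.sin(yaw),np.cos(yaw)])
X=P[...,:2]@ax;Y=P[...,:2]@ay;m=(X>.63)&(X<.75)&(abs(P[...,2]-.131)<.0035)&(abs(Y)<.2);h,e=np.histogram(Y[m]*1000,np.arange(-20,80,1));print([(int(a),int(b)) for a,b in zip(e,h) if b])
E
```

```text
time: 14.75
eef_pos: [0.5397, 0.0029, 0.0927]
orientation: [-1.174, 1.262, -1.262]
wrist_force: [-5.0, -2.6, -0.7]
finger_gap: 0.0162
14.75 [0.5397 0.0029 0.0927] heading -94.11 ydir [ 0.  0. -1.]
along slide mm 41.99 F along -2.95 F [-4.98 -2.59 -0.66] gap 0.01623004049928607 j [ 0.37  0.27 -0.46  0.   -0.84  1.13]
[(37, 2), (38, 24), (39, 15), (40, 19), (41, 18), (42, 19), (43, 13), (44, 18), (45, 17), (46, 16), (47, 17), (48, 18), (49, 14), (50, 25)]
```

```bash
python3 -m pendant '[{"slide":[-0.1,0,-0.2],"twist":[0,0,0],"hand":10},{"slide":[-0.1,0,0],"twist":[0,0,0],"hand":10},{"slide":[-0.1,0,0],"twist":[0,0,0],"hand":10},{"slide":[-0.1,0,0],"twist":[0,0,0],"hand":10},{"slide":[-0.1,0,0],"twist":[0,0,0],"hand":10},{"slide":[-0.1,0,0],"twist":[0,0,0],"hand":10},{"slide":[0,0,0],"twist":[0,0,0],"hand":10},{"slide":[0,0,0],"twist":[0,0,0],"hand":10},{"slide":[0,0,0],"twist":[0,0,0],"hand":10},{"slide":[0,0,0],"twist":[0,0,0],"hand":10}]' 5; python3 st.py
```

```text
time: 15.8
eef_pos: [0.5397, 0.0035, 0.0927]
orientation: [-1.174, 1.262, -1.262]
wrist_force: [-1.4, -3.4, -1.9]
finger_gap: 0.0161
15.8 [0.5397 0.0035 0.0927] heading -94.11 ydir [ 3.e-04 -0.e+00 -1.e+00]
along slide mm 42.57 F along -3.46 F [-1.44 -3.36 -1.93] gap 0.01611186553149985 j [ 0.37  0.27 -0.46  0.   -0.84  1.13]
```

```bash
python3 -m pendant '[{"slide":[-0.1,0,0],"twist":[0,0,0],"hand":10},{"slide":[-0.1,0,0],"twist":[0,0,0],"hand":10},{"slide":[-0.1,0,0],"twist":[0,0,0],"hand":10},{"slide":[-0.1,0,0],"twist":[0,0,0],"hand":10},{"slide":[-0.1,0,0],"twist":[0,0,0],"hand":10},{"slide":[0,0,0],"twist":[0,0,0],"hand":10},{"slide":[0,0,0],"twist":[0,0,0],"hand":10},{"slide":[0,0,0],"twist":[0,0,0],"hand":10},{"slide":[0,0,0],"twist":[0,0,0],"hand":10},{"slide":[0,0,0],"twist":[0,0,0],"hand":10}]' 5; python3 st.py
```

```text
time: 16.8
eef_pos: [0.5397, 0.0038, 0.0927]
orientation: [-1.174, 1.262, -1.262]
wrist_force: [-1.5, -5.1, -2.7]
finger_gap: 0.0161
16.8 [0.5397 0.0038 0.0927] heading -94.11 ydir [ 2.e-04 -2.e-04 -1.e+00]
along slide mm 42.88 F along -5.22 F [-1.47 -5.12 -2.67] gap 0.016070321385910934 j [ 0.37  0.27 -0.46  0.   -0.84  1.13]
```

```bash
python3 -m pendant '[{"slide":[0,0,0],"twist":[0,0,0],"hand":10},{"slide":[-0.1,0,0],"twist":[0,0,0],"hand":10},{"slide":[0,0,0],"twist":[0,0,0],"hand":10},{"slide":[0,0,0],"twist":[0,0,0],"hand":10},{"slide":[0,0,0],"twist":[0,0,0],"hand":10},{"slide":[0,0,0],"twist":[0,0,0],"hand":10},{"slide":[0,0,0],"twist":[0,0,0],"hand":10},{"slide":[0,0,0],"twist":[0,0,0],"hand":10},{"slide":[0,0,0],"twist":[0,0,0],"hand":10},{"slide":[0,0,0],"twist":[0,0,0],"hand":10}]' 5; python3 st.py
python3 - <<'E'
from h import *
for i in range(5):
    f=vision.grab_frame("scene"); o=ctrl.get_obs(); print(np.round(o["wrist_force"],2),np.round(o["eef_pos"],5))
E
```

```text
time: 17.8
eef_pos: [0.5397, 0.0039, 0.0927]
orientation: [-1.174, 1.262, -1.262]
wrist_force: [-0.3, -6.3, -3.5]
finger_gap: 0.0157
17.8 [0.5397 0.0039 0.0927] heading -94.11 ydir [ 2.e-04 -3.e-04 -1.e+00]
along slide mm 42.92 F along -6.31 F [-0.33 -6.3  -3.52] gap 0.015700777838876596 j [ 0.37  0.27 -0.46  0.   -0.84  1.13]
[-0.93 -6.25 -2.43] [0.53969 0.00387 0.09273]
[ 0.09 -5.19 -2.19] [0.5397  0.00388 0.09272]
[-0.8  -5.5  -2.61] [0.53968 0.00389 0.09271]
[-0.39 -6.63 -2.89] [0.53973 0.0039  0.09276]
[-0.87 -5.22 -2.9 ] [0.53967 0.00391 0.09272]
```

Contact is found: about 5.85 N at the hand against 2.7 N of drag gives roughly 9.5 N on the guard, held for more than 1 s. The hand zero is 42.9 mm along the slide. Next I open by 18 + 96 mm at the hand.

```bash
python3 -m pendant '[{"slide":[1,0,0],"twist":[0,0,0],"hand":10},{"slide":[3,0,0],"twist":[0,0,0],"hand":10},{"slide":[6,0,0],"twist":[0,0,0],"hand":10},{"slide":[6,0,0],"twist":[0,0,0],"hand":10},{"slide":[4,0,0],"twist":[0,0,0],"hand":10},{"slide":[6,0,0],"twist":[0,0,0],"hand":10},{"slide":[6,0,0],"twist":[0,0,0],"hand":10},{"slide":[6,0,0],"twist":[0,0,0],"hand":10},{"slide":[6,0,0],"twist":[0,0,0],"hand":10},{"slide":[6,0,0],"twist":[0,0,0],"hand":10}]' 5; python3 st.py
python3 -m pendant '[{"slide":[7,0,0],"twist":[0,0,0],"hand":10},{"slide":[7,0,0],"twist":[0,0,0],"hand":10},{"slide":[7,0,0],"twist":[0,0,0],"hand":10},{"slide":[7,0,0],"twist":[0,0,0],"hand":10},{"slide":[7,0,0],"twist":[0,0,0],"hand":10},{"slide":[7,0,0],"twist":[0,0,0],"hand":10},{"slide":[7,0,0],"twist":[0,0,0],"hand":10},{"slide":[7,0,0],"twist":[0,0,0],"hand":10},{"slide":[6,0,0],"twist":[0,0,0],"hand":10},{"slide":[2,0,0],"twist":[0,0,0],"hand":10}]' 10; python3 st.py
cat > gap.py <<'E'
from h import *
yaw=np.radians(-4.15); ax=np.array([np.cos(yaw),np.sin(yaw)]); ay=np.array([-np.sin(yaw),np.cos(yaw)])
for n in ("scene","top"):
    f=vision.grab_frame(n);P=cloud(f);cv2.imwrite(f"pics/{n}_last.png",f["image"])
    X=P[...,:2]@ax;Y=P[...,:2]@ay;m=(X>.63)&(X<.75)&(abs(P[...,2]-.131)<.0035)&(abs(Y)<.2);h,e=np.histogram(Y[m]*1000,np.arange(-30,60,1));print(n,[(int(a),int(b)) for a,b in zip(e,h) if b])
E
python3 gap.py; python3 st.py
```

```text
time: 19.05
eef_pos: [0.536, -0.0462, 0.0927]
orientation: [-1.174, 1.262, -1.262]
wrist_force: [-1.5, 3.6, -1.2]
finger_gap: 0.0156
19.05 [ 0.536  -0.0462  0.0927] heading -94.12 ydir [ 2.e-04  1.e-04 -1.e+00]
along slide mm -7.33 F along 3.51 F [-1.52  3.63 -1.22] gap 0.015598619405234758 j [ 0.28  0.26 -0.47 -0.   -0.84  1.22]
time: 20.05
eef_pos: [0.5312, -0.1103, 0.0927]
orientation: [-1.174, 1.262, -1.262]
wrist_force: [-2.8, 2.3, 2.5]
finger_gap: 0.0158
20.05 [ 0.5312 -0.1103  0.0927] heading -94.14 ydir [-1.e-04 -1.e-04 -1.e+00]
along slide mm -71.56 F along 2.05 F [-2.78  2.26  2.48] gap 0.01582891272388832 j [ 0.16  0.27 -0.46  0.   -0.84  1.34]
scene [(6, 21), (7, 19), (8, 16), (9, 18), (10, 20), (11, 16), (12, 15), (13, 24), (14, 11), (15, 17), (16, 15), (17, 21), (18, 14), (50, 29), (51, 3)]
top [(6, 3), (7, 12), (8, 26), (9, 14), (10, 15), (11, 22), (12, 11), (13, 28), (14, 11), (15, 22), (16, 17), (17, 19), (18, 14), (19, 9), (50, 2), (51, 6), (52, 3), (53, 5), (54, 1), (55, 6), (57, 1), (58, 1)]
20.15 [ 0.5312 -0.1102  0.0927] heading -94.14 ydir [-3.e-04 -4.e-04 -1.e+00]
along slide mm -71.46 F along -0.62 F [-4.1  -0.32  1.41] gap 0.015778405486080845 j [ 0.16  0.27 -0.46  0.   -0.85  1.34]
```

The plate is open about 32 mm, as predicted. Next I close 54.4 mm at the hand, to −17.1.

```bash
python3 -m pendant '[{"slide":[-5,0,0],"twist":[0,0,0],"hand":10},{"slide":[-7,0,0],"twist":[0,0,0],"hand":10},{"slide":[-5,0,0],"twist":[0,0,0],"hand":10},{"slide":[-7,0,0],"twist":[0,0,0],"hand":10},{"slide":[-8,0,0],"twist":[0,0,0],"hand":10},{"slide":[-8,0,0],"twist":[0,0,0],"hand":10},{"slide":[-7,0,0],"twist":[0,0,0],"hand":10},{"slide":[-5,0,0],"twist":[0,0,0],"hand":10},{"slide":[-2,0,0],"twist":[0,0,0],"hand":10},{"slide":[0,0,0],"twist":[0,0,0],"hand":10}]' 10; python3 st.py; python3 gap.py; python3 st.py
```

```text
time: 21.15
eef_pos: [0.5353, -0.0551, 0.0927]
orientation: [-1.174, 1.262, -1.261]
wrist_force: [-4.0, 1.5, 2.5]
finger_gap: 0.016
21.15 [ 0.5353 -0.0551  0.0927] heading -94.09 ydir [ 2.e-04  4.e-04 -1.e+00]
along slide mm -16.24 F along 1.25 F [-4.02  1.55  2.47] gap 0.015956635484342188 j [ 0.26  0.26 -0.46 -0.   -0.84  1.24]
scene [(18, 10), (19, 27), (20, 15), (21, 18), (22, 16), (23, 19), (24, 19), (25, 19), (26, 15), (27, 19), (28, 17), (29, 15), (30, 17), (31, 2), (49, 2), (50, 29), (51, 2)]
top [(19, 9), (20, 18), (21, 23), (22, 16), (23, 20), (24, 15), (25, 21), (26, 16), (27, 25), (28, 16), (29, 22), (30, 19), (31, 11), (51, 2), (52, 4), (53, 6), (54, 5), (55, 9), (56, 4), (57, 2), (58, 1)]
21.25 [ 0.5353 -0.0554  0.0927] heading -94.11 ydir [ 2.e-04  5.e-04 -1.e+00]
along slide mm -16.52 F along 1.22 F [-3.86  1.51  3.48] gap 0.015689296089875786 j [ 0.26  0.26 -0.46 -0.   -0.84  1.24]
```

The plate has settled at about 19.7 mm. Now I release and lift straight up.

```bash
python3 -m pendant '[{"slide":[-0.3,0,0],"twist":[0,0,0],"hand":10},{"slide":[0,0,0],"twist":[0,0,0],"hand":10},{"slide":[0,0,0],"twist":[0,0,0],"hand":50},{"slide":[0,0,0],"twist":[0,0,0],"hand":50},{"slide":[0,0,0],"twist":[0,0,0],"hand":50},{"slide":[0,0,0],"twist":[0,0,0],"hand":50},{"slide":[0,0,0],"twist":[0,0,0],"hand":50},{"slide":[0,-5,0],"twist":[0,0,0],"hand":50},{"slide":[0,-15,0],"twist":[0,0,0],"hand":50},{"slide":[0,-20,0],"twist":[0,0,0],"hand":50}]' 10; python3 st.py
python3 -m pendant '[{"slide":[0,-25,0],"twist":[0,0,0],"hand":50},{"slide":[0,-25,0],"twist":[0,0,0],"hand":50},{"slide":[0,-20,-20],"twist":[0,0,0],"hand":50},{"slide":[0,-10,-30],"twist":[0,0,0],"hand":50},{"slide":[0,0,-30],"twist":[0,0,0],"hand":50},{"slide":[0,0,-20],"twist":[0,0,0],"hand":50},{"slide":[0,0,-5],"twist":[0,0,0],"hand":50},{"slide":[0,0,0],"twist":[0,0,0],"hand":50},{"slide":[0,0,0],"twist":[0,0,0],"hand":50},{"slide":[0,0,0],"twist":[0,0,0],"hand":50}]' 10; python3 st.py;python3 gap.py
python3 - <<'E'
import cv2,numpy as np
a=cv2.imread("pics/scene_last.png")[140:330,130:430];b=cv2.imread("pics/top_last.png")[90:290,270:520]
a=cv2.resize(a,(474,300),interpolation=3);b=cv2.resize(b,(375,300),interpolation=3)
a=cv2.resize(cv2.imread("pics/scene_last.png")[195:265,200:320],(780,455),interpolation=cv2.INTER_CUBIC)
cv2.imwrite("pics/e.png",a);cv2.imwrite("pics/f.png",cv2.resize(cv2.imread("pics/top_last.png")[90:290,270:520],(750,600),interpolation=cv2.INTER_CUBIC))
E
```

```text
time: 22.25
eef_pos: [0.5347, -0.0555, 0.1326]
orientation: [-1.176, 1.263, -1.261]
wrist_force: [-0.0, 0.1, 0.3]
finger_gap: 0.0499
22.25 [ 0.5347 -0.0555  0.1326] heading -94.12 ydir [-1.8e-03 -3.0e-04 -1.0e+00]
along slide mm -16.67 F along 0.15 F [-0.02  0.15  0.25] gap 0.049876283961573085 j [ 0.26  0.22 -0.42 -0.   -0.94  1.24]
time: 23.25
eef_pos: [0.4313, -0.0478, 0.2126]
orientation: [-1.175, 1.262, -1.262]
wrist_force: [-0.2, -0.7, -1.3]
finger_gap: 0.0502
23.25 [ 0.4313 -0.0478  0.2126] heading -94.12 ydir [-2.e-04 -2.e-04 -1.e+00]
along slide mm -16.49 F along -0.68 F [-0.2  -0.67 -1.25] gap 0.05015409333336028 j [ 0.35 -0.04 -0.51  0.   -1.1   1.15]
scene [(18, 7), (19, 23), (20, 18), (21, 20), (22, 16), (23, 13), (24, 18), (25, 16), (26, 15), (27, 19), (28, 17), (29, 17), (30, 16), (31, 2), (49, 2), (50, 28), (51, 2)]
top [(19, 13), (20, 20), (21, 25), (22, 25), (23, 26), (24, 24), (25, 24), (26, 28), (27, 22), (28, 28), (29, 24), (30, 25), (31, 22), (50, 2), (51, 6), (52, 4), (53, 4), (54, 6), (55, 4), (56, 3), (57, 1), (58, 3)]
```

View pics/e.png

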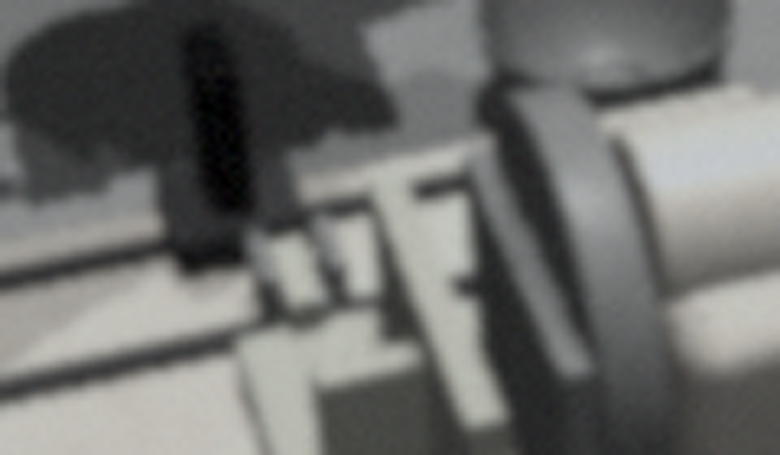

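View pics/f.png

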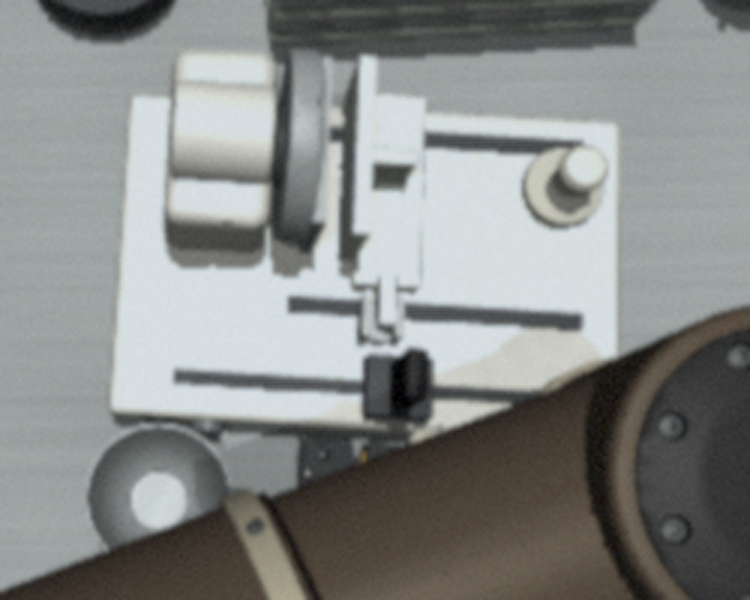

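The top view shows the tongue (column 388) lying against the fork's trailing right-hand cheek, with the free gap on its left, so the slack is taken up in closing. The pusher and bowl are where they were, and the gripper is clear.

```bash
python3 -c "
from cell import workorder; print(workorder.sign_off())"
```

```text
the job is handed in; nothing more can be done
None
```

The slicer is set to about 19.7 mm, inside the 20 ± 2 mm band, and I handed the job in at about 23 s of the 58 s allowed. No verdict came back.

- **Zero:** I closed the plate on the guard in small steps. The hand force rose from about 2.7 N of drag to about 5.9 N, which is roughly 9.5 N on the guard. I held it for more than 1 s.
- **Opening and closing:** I opened to about 32 mm by hand travel and depth image, then closed until the hand stood about 59 mm back from zero.
- **Last checks:**
  - Hand travel gives a gap of 19.7 mm. The depth image, counted from the touching position, gives 19.6 mm.
  - The fork's trailing cheek is seen against the tongue, so the slack is left in the closing direction. I judged this by eye in the top view and did not measure it.
  - The grip is released and the arm is well clear, with wrist force near zero.
- **Other objects:** The pusher looks unmoved in the top view. The bowl does too, though the arm partly covers it there. I did not check the mug again; the arm passed well above it.
- **Readings that disagreed:** The sideways and vertical wrist forces wandered by up to 8 N while I held the grip. Raw depth alone is only good to about 1 mm.

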